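# Find the kiln props by heft

### The job

Three identical closed tubs stand on the plywood board: one is full of ceramic kiln props, one is part-filled and one is empty, and only their weight tells which. Lift them by their knobs to feel which is which, then stand the full tub in the middle of the dark square kiln shelf and the part-filled tub in the middle of the round white plaster bat, leaving the empty one standing on the plywood board. Keep the tubs upright, set them down without dropping them, and leave the other things on the table alone.

Things in the scene. Friction and masses are not known exactly. Their poses are not given: they have to be found in the camera images.
- tub_a: closed grey plastic tub, 72 mm across, with a fixed blue lid (76 mm across, top 83 mm above the underside) and a white cylindrical knob in its centre (30 mm across, 83 to 117 mm above the underside) to lift it by; starts upright on the ware board. Origin: centre of the underside, z up. One of three look-alikes: any of them may be the empty, part-filled or full one
- tub_b: looks exactly like tub_a, same sizes and origin. Weights in all, for tubs a, b and c alike: the empty one 0.20 to 0.26 kg, the part-filled one 0.40 to 0.54 kg, the full one 0.66 to 0.89 kg; always one of each, which is which changes from start to start and cannot be seen. The contents can shift 3 mm sideways
- tub_c: looks exactly like tub_a, same sizes and origin; weight as told for tub_b
- ware_board: light plywood board, fixed, 110 mm along its x, 440 mm along its y, 18 mm thick, on which the three tubs start in a row along its y, about 130 mm apart; origin: centre of the underside
- kiln_shelf: square dark brown kiln shelf (slab), fixed, 140 x 140 mm, 16 mm thick; origin: centre of the underside. It and the plaster bat may change sides
- kiln_shelf_mid (a point): centre of the kiln shelf's top face, 16 mm above the table
- plaster_bat: round white plaster bat (slab), fixed, 140 mm across, 24 mm thick; origin: centre of the underside
- plaster_bat_mid (a point): centre of the plaster bat's top face, 24 mm above the table
- pinch_bowl: unglazed clay bowl, 80 mm across, 40 mm high, between the two slabs; origin under its centre. Bystander, loose: leave it alone
- dome_large: solid pale clay dome, 100 mm across, 50 mm high; origin under its centre. Bystander, loose: leave it alone
- dome_small: solid pale clay dome, 76 mm across, 38 mm high; origin under its centre. Bystander, loose: leave it alone
- glaze_jar: white jar with a red cap, 70 mm across, 90 mm high; origin under its centre. Bystander, loose: leave it alone
- spatula: spatula, 200 mm long, lying on the table; origin under its middle. Bystander, loose: leave it alone
- mug_slip: terracotta mug, 76 mm across, 85 mm high, handle along its +y; origin under its centre. Bystander, loose: leave it alone

How it is judged:
By the outcome, as a careful person would: the job done as asked, in the order asked, and still so for the second after the job is handed in, with the robot touching nothing.
It also fails if it takes over 72 s, if anything falls off the work surface, if the arm or the gripper's body presses on something with over 40 N, if the wrist force passes 120 N, or if a joint passes its speed limit or range.

### The arm

A 7-joint arm with a two-finger parallel gripper is mounted at the origin on the work surface. World frame = base frame: x ahead of the robot, y to its left, z up, the work surface at z = 0. Lengths are in m, angles in degrees, forces in N, time in s.
With the tool pointing down it reaches from about 0.425 to 0.875 m from the base axis. Payload 4.7 kg.
Tool frame: the origin (TCP) lies at the very end of the fingers, on their centre line; the grasp point (between the pads) lies 19 mm behind it (env.grip_point_offset is the distance from the TCP to the grasp point, in m); z points along the fingers, y is the line along which they close (so a half turn about z gives the same grasp; the last joint's range is limited). The gripper opens to 87 mm and grips with 3 to 60 N. Pads are 19 mm wide; open, the fingers measure 117 mm over their backs; the gripper's body (75 mm by 190 mm) begins 51 mm behind the grasp point.
Start: joints at [-67.546, 18.392, -4.016, 83.108, 1.295, 78.541, -3.26], TCP at [0.24, 0.604, 0.223] pointing down, gripper open.
Joint ranges: [-163.93, 163.93], [-17.29, 119.83], [-79.2, 71.16], [3.27, 140.29], [-89.18, 269.18], [5.43, 117.66], [-154.24, 154.24]. Speed limits (degrees/s): [147.25, 147.25, 180, 180, 180, 180, 180].

### API

Orientations are given as [roll, pitch, yaw] about the fixed x, y, z axes, in that order (R = Rz(yaw) Ry(pitch) Rx(roll)).
In Python, from cell import env gives the robot as it stands.
- The arm moves only by the tool jog_arm, never from a script. Its argument "motion" is a list of rows, each an object of numbers: "x", "y", "z": the shift along the tool's x, y, z in cm; "ax", "ay", "az": the turn, a rotation vector about the tool's x, y, z in degrees. In form: [{"x": .., "y": .., "z": .., "ax": .., "ay": .., "az": ..}, ...]. A call has exactly 5 rows; each row shifts and turns the commanded pose from where the row before left it, along the tool's axes as they then stand; what a row does not reach is not made up. A row lasts 1/10 s, in which the tool goes at most 50 mm and 8.59 degrees, less where a joint would pass 70% of its speed; a pose out of reach is approached as far as the arm can. A call is refused whole if a number of a shift passes 5 or a number of a turn 8.59, either way. A call with a gripper value outside its range is refused whole. "claw" is the gripper command: -1 is shut, 1 is fully open, values between are in proportion, set as the call begins (left out, the last holds). The fingers move at their own pace and stop on an object; "squeeze" is the grip in N (left out, the last holds). Time passes only in rows, so rows that do not move let the fingers close, or fill a call up. It gives the time, the measured TCP pose, the force, the opening and the grip force at its end, in the units of the state.
- env.get_obs(): the state, without advancing time (a new reading comes with each control period).
- env.read_camera(name): name is "scene" or "top"; returns the picture (400x640x3 uint8, red, green, blue); there is no depth.
- env.camera_params(name): a dict with "fx", "fy", "cx", "cy" (pixels), "extrinsics" (4x4, takes a point from world to camera coordinates). Camera axes: x right, y up, looking along -z (the intrinsics and any distortion apply to the point x, -y, -z); pixel columns grow to the right and rows downward; lengths in m; the calibration is good to about 2 mm. A picture is of the moment at which its call begins. camera_params takes no time and is no camera call.
- env.sign_off(): hands the job in; it is judged then, once.
The state is a dict: "time_s": time; "qpos": joint angles; "joint_velocities": joint speeds; "effort": joint torques, N m; "tool_pos": TCP position; "tool_rot": TCP orientation; "force": force on the tool from outside, world axes, zero at the start; "wrist_torque": the same for the moment, N m; "grip_width": finger opening in m; "grasp_force": force on a finger pad.
Only numpy, scipy, OpenCV 4.12 (cv2) and the standard library are available. Lean on these libraries where they do the work, as an engineer would, in place of code of your own. Each camera call takes 0.05 s, during which the arm holds its last target. There are 200 camera calls.

## Working session

There is one attempt and no reset: what is moved stays moved. The work goes in short steps, Python scripts to look and compute and a tool call to move; the robot and the scene stay as the last step left them, time stands still between calls to the robot, and variables do not carry over. Pictures are saved under pics/ and viewed, at most 10 in all, crops included, and the job is handed in when it is done.

Besides the shell and the picture viewer there is one more tool, called by a JSON object that holds its "name" and its "arguments", one argument or row to a line. jog_arm: Moves the arm, as the interface text tells. Its arguments: {"type":"object","properties":{"motion":{"type":"array"},"claw":{"type":"number"},"squeeze":{"type":"number"}},"required":["motion"]}

```bash
mkdir -p pics; ls
python3 - <<'E'
from cell import env
import cv2,numpy as np
o=env.get_obs(); print({k:np.round(v,3).tolist() for k,v in o.items()}, env.grip_point_offset)
for n in("top","scene"):
    im=env.read_camera(n); cv2.imwrite(f"pics/{n}0.png",im[:,:,::-1]); p=env.camera_params(n); print(n,p)
E
```

```text
pics
{'time_s': 0.0, 'qpos': [-67.548, 18.438, -4.016, 83.174, 1.295, 78.541, -3.26], 'joint_velocities': [0.044, 0.046, -0.012, -0.041, 0.008, -0.013, -0.022], 'effort': [0.0, -49.13, -0.404, -31.252, -0.064, 0.044, 0.0], 'tool_pos': [0.24, 0.604, 0.221], 'tool_rot': [-179.892, 0.005, 158.359], 'force': [0.712, 0.379, 0.334], 'wrist_torque': [0.006, 0.045, -0.075], 'grasp_force': 0.0, 'grip_width': 0.087} 0.0187
top {'fx': 449.0920396308207, 'fy': 449.0920396308207, 'cx': 317.85171629973047, 'cy': 201.84846365831763, 'extrinsics': array([[ 0.02093223, -0.99975877,  0.00665103, -0.02190838],
       [ 0.99525062,  0.02146951,  0.09494877, -0.46409302],
       [-0.09506866,  0.00463195,  0.99545994, -1.48469322],
       [ 0.        ,  0.        ,  0.        ,  1.        ]])}
scene {'fx': 428.3275275199824, 'fy': 428.3275275199824, 'cx': 316.8958543646956, 'cy': 195.61889281491585, 'extrinsics': array([[ 0.71332366,  0.70080947,  0.00595416, -0.32822994],
       [-0.58100892,  0.58659022,  0.56421676,  0.2418635 ],
       [ 0.39191579, -0.40592858,  0.82560523, -1.34339006],
       [ 0.        ,  0.        ,  0.        ,  1.        ]])}
```

View pics/top0.png

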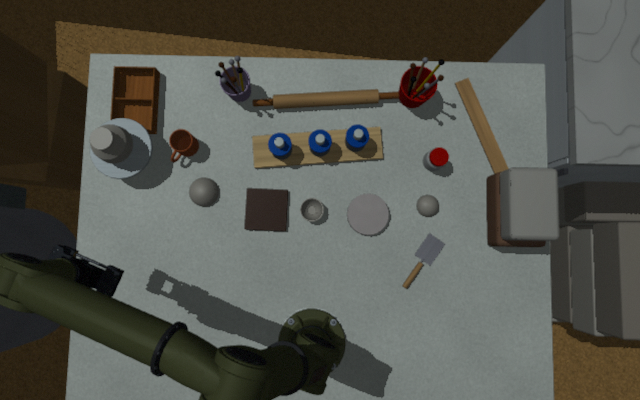

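View pics/scene0.png

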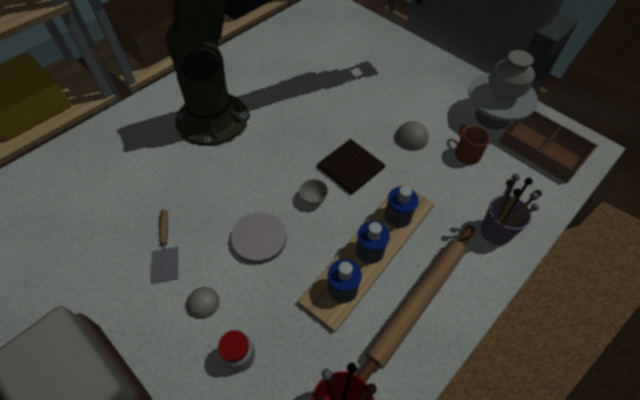

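The top view shows the three blue-lidded tubs at about (280,145), (320,141) and (357,137). The dark shelf is at (267,210), the bowl at (312,211) and the bat at (368,215). The scene view shows the same layout, with the lids at (402,205), (373,240) and (345,280). Next I measure positions.

```bash
cat > h.py <<'E'
import cv2,numpy as np
from cell import env
def ray(n,uv):
    p=env.camera_params(n);E=p["extrinsics"];R,t=E[:3,:3],E[:3,3]
    d=np.array([(uv[0]-p["cx"])/p["fx"],-(uv[1]-p["cy"])/p["fy"],-1.])
    return -R.T@t,R.T@d
def onplane(n,uv,z):
    c,d=ray(n,uv);return c+d*(z-c[2])/d[2]
def two(u1,u2):
    c,d=ray("top",u1);e,f=ray("scene",u2)
    s=np.linalg.lstsq(np.c_[d,-f],e-c,rcond=None)[0]
    a,b=c+s[0]*d,e+s[1]*f;return (a+b)/2,np.linalg.norm(a-b)
def blobs(mask,box,amin,amax=1e9):
    m=np.zeros_like(mask,np.uint8);x0,y0,x1,y1=box;m[y0:y1,x0:x1]=mask[y0:y1,x0:x1]
    n,l,s,c=cv2.connectedComponentsWithStats(m)
    out=[]
    for i in range(1,n):
        if amin<=s[i,4]<=amax: 
            cs,_=cv2.findContours((l==i).astype(np.uint8),0,2);out.append((c[i],s[i,4],cs[0]))
    return out
E
python3 - <<'E'
from h import *
t=cv2.imread("pics/top0.png");s=cv2.imread("pics/scene0.png")
K={}
for n,im,box in(("top",t,(250,110,400,175)),("scene",s,(300,170,450,310))):
    h=cv2.cvtColor(im,cv2.COLOR_BGR2HSV); blue=(h[...,0]>100)&(h[...,0]<130)&(h[...,1]>130)&(h[...,2]>40)
    L=[]
    for c,a,k in blobs(blue,box,60):
        hull=np.zeros(blue.shape,np.uint8);cv2.fillPoly(hull,[cv2.convexHull(k)],1)
        # knob top: bright low-saturation pixels in/near the lid
        near=cv2.dilate(hull,np.ones((9,9)))
        w=(h[...,1]<70)&(im.max(2)>130)&(near>0)
        kb=sorted(blobs(w,box,8),key=lambda b:-b[1])[:2]
        print(n,"lid",c.round(1),a,cv2.boundingRect(k),"hullc->z83",onplane(n,cv2.minEnclosingCircle(k)[0],.101).round(4),[(b[0].round(1),b[1],cv2.boundingRect(b[2])) for b in kb])
h=cv2.cvtColor(t,cv2.COLOR_BGR2HSV)
g=t.max(2)
for c,a,k in blobs(g<75,(235,180,297,240),200): print("shelf",c,a,onplane("top",c,.016).round(4),cv2.boxPoints(cv2.minAreaRect(k)).round(1).tolist(),[onplane("top",q,.016)[:2].round(3).tolist() for q in cv2.boxPoints(cv2.minAreaRect(k))])
print(t[215,368],t[215,340],t[185,368],t[210,312],t[145,283],t[141,322], t[150,270])
cv2.imwrite("pics/crop.png",np.hstack([cv2.resize(t[110:240,235:400],None,fx=2.4,fy=2.4,interpolation=2),cv2.resize(s[170:300,300:465],None,fx=2.4,fy=2.4,interpolation=2)]))
E
```

```text
top lid [356.8 136.7] 323 (346, 125, 23, 23) hullc->z83 [ 0.6725 -0.1332  0.101 ] [(array([355. , 123.4]), np.int32(83), (343, 121, 26, 8)), (array([358., 133.]), np.int32(43), (355, 130, 7, 7))]
top lid [319.7 141.7] 323 (309, 130, 23, 23) hullc->z83 [ 0.6534 -0.0132  0.101 ] [(array([318.1, 127.8]), np.int32(59), (307, 126, 24, 5)), (array([319.4, 137.8]), np.int32(48), (316, 134, 8, 8))]
top lid [279.8 144.9] 318 (269, 133, 23, 23) hullc->z83 [0.6403 0.1155 0.101 ] [(array([278.2, 141.2]), np.int32(51), (274, 137, 9, 9)), (array([281.9, 130.4]), np.int32(41), (272, 129, 19, 4))]
scene lid [403.2 201.7] 334 (389, 188, 29, 24) hullc->z83 [0.6434 0.114  0.101 ] []
scene lid [373.9 237.7] 409 (358, 221, 31, 29) hullc->z83 [ 0.6574 -0.015   0.101 ] []
scene lid [345.4 276.8] 514 (328, 259, 33, 32) hullc->z83 [ 0.6771 -0.1359  0.101 ] []
shelf [267.07450331 209.80960265] 1812 [0.4345 0.158  0.016 ] [[244.3000030517578, 229.6999969482422], [246.3000030517578, 187.8000030517578], [289.70001220703125, 189.8000030517578], [287.70001220703125, 231.8000030517578]] [[0.366, 0.232], [0.508, 0.23], [0.504, 0.084], [0.362, 0.087]]
[109 109 110] [121 125 117] [123 127 120] [108 113 111] [52 49 44] [118 120 112] [99 54 34]
```

View pics/crop.png

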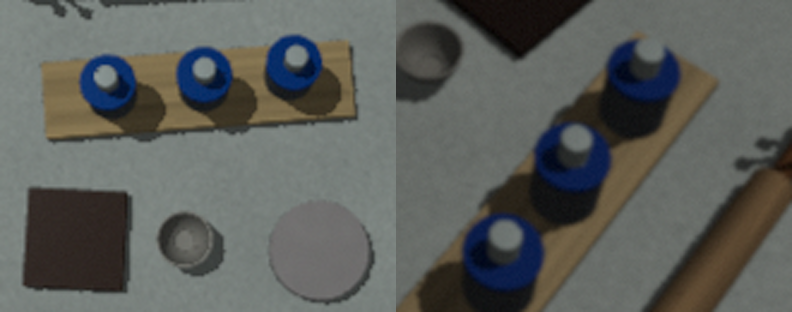

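The crop shows the lids, knobs, shelf, bowl and bat clearly. The bat centre is near pixel (368,214). One more measurement, combining both views.

```bash
cat > m.py <<'E'
from h import *
def knobs(t,s):
    for n,im,box in(("top",t,(250,110,400,175)),("scene",s,(300,170,450,310))):
        h=cv2.cvtColor(im,cv2.COLOR_BGR2HSV); blue=(h[...,0]>100)&(h[...,0]<130)&(h[...,1]>130)&(h[...,2]>40)
        for c,a,k in blobs(blue,box,60):
            lc=cv2.minEnclosingCircle(k)[0];x,y,w,hh=cv2.boundingRect(k)
            m=(h[...,1]<90)&(im.max(2)>95)
            kb=max(blobs(m,(x+4,max(0,y-8),x+w-4,y+hh-6),6),key=lambda b:b[1])
            print(n,"lid",onplane(n,lc,.101)[:2].round(4),"knob px",kb[0].round(1),cv2.boundingRect(kb[2]),onplane(n,kb[0],.118 if n=="scene" else .13)[:2].round(4))
def shelfbat(t,s):
    for n,im,bb,sb in(("top",t,(335,185,402,245),(235,180,297,240)),("scene",s,(220,205,295,270),(310,135,392,200))):
        I=cv2.GaussianBlur(im,(3,3),0).astype(int)
        m=(I[...,2]-I[...,1]>-4)
        c,a,k=max(blobs(m,bb,200),key=lambda b:b[1]);e=cv2.fitEllipse(cv2.convexHull(k));print(n,"bat",c,a,e,onplane(n,e[0],.024).round(4))
        m=(I.max(2)<80)&(I[...,2]-I[...,1]>1)
        c,a,k=max(blobs(m,sb,200),key=lambda b:b[1]);q=cv2.boxPoints(cv2.minAreaRect(k));P=np.array([onplane(n,p,.016)[:2] for p in q])
        print(n,"shelf",onplane(n,c,.016).round(4),a,P.round(3).tolist(),P.mean(0).round(4))
if __name__=="__main__":
    t=cv2.imread("pics/top0.png");s=cv2.imread("pics/scene0.png");knobs(t,s);shelfbat(t,s)
E
python3 m.py
```

```text
top lid [ 0.6725 -0.1332] knob px [357.  120.8] (350, 117, 15, 10) [ 0.7149 -0.1302]
top lid [ 0.6534 -0.0132] knob px [320.1 125.9] (313, 122, 15, 10) [ 0.6958 -0.0135]
top lid [0.6403 0.1155] knob px [280.  128.9] (273, 125, 15, 10) [0.6833 0.1129]
scene lid [0.6434 0.114 ] knob px [404.4 185.6] (393, 180, 21, 15) [0.6269 0.1371]
scene lid [ 0.6574 -0.015 ] knob px [375.  227.1] (370, 222, 12, 11) [ 0.6516 -0.0044]
scene lid [ 0.6771 -0.1359] knob px [345.6 267.3] (340, 262, 13, 12) [ 0.6713 -0.1267]
top bat [367.97826087 214.4256662 ] 1426 ((368.0102844238281, 214.4356689453125), (41.73352813720703, 43.159671783447266), 123.54006958007812) [ 0.4256 -0.1807  0.024 ]
top shelf [0.4357 0.1608 0.016 ] 1691 [[0.369, 0.232], [0.507, 0.23], [0.503, 0.09], [0.366, 0.093]] [0.4363 0.161 ]
scene bat [257.45153934 238.19346256] 2631 ((257.46405029296875, 237.99148559570312), (55.86265182495117, 63.88798522949219), 62.5121955871582) [ 0.4342 -0.1871  0.024 ]
scene shelf [0.4417 0.156  0.016 ] 1868 [[0.371, 0.09], [0.34, 0.239], [0.509, 0.226], [0.53, 0.085]] [0.4373 0.1598]
```

{"name": "jog_arm", "arguments": {
  "motion": [
    {"z": -1,"az": -8},
    {"z": -1,"az": -8},
    {"z": -0.5,"az": -5.6},
    {},
    {}
  ],
  "claw": 1,
  "squeeze": 30
}}

```text
$.motion[0]: bad value
```

{"name": "jog_arm", "arguments": {
  "motion": [
    {"x": 0,"y": 0,"z": -1,"ax": 0,"ay": 0,"az": -8},
    {"x": 0,"y": 0,"z": -1,"ax": 0,"ay": 0,"az": -8},
    {"x": 0,"y": 0,"z": 0,"ax": 0,"ay": 0,"az": -5.6},
    {"x": 0,"y": 0,"z": 0,"ax": 0,"ay": 0,"az": 0},
    {"x": 0,"y": 0,"z": 0,"ax": 0,"ay": 0,"az": 0}
  ],
  "claw": 1,
  "squeeze": 30
}}

```text
time_s: 0.6
tool_pos: [0.2398, 0.6038, 0.2419]
tool_rot: [-179.9, -0.0, 179.8]
force: [0.7, -0.6, -0.4]
grip_width: 0.0866
grasp_force: 0.0
```

{"name": "jog_arm", "arguments": {
  "motion": [
    {"x": -2,"y": -2.4,"z": 0,"ax": 0,"ay": 0,"az": 0},
    {"x": -2,"y": -2.4,"z": 0,"ax": 0,"ay": 0,"az": 0},
    {"x": -2,"y": -2.4,"z": 0,"ax": 0,"ay": 0,"az": 0},
    {"x": -2,"y": -2.4,"z": 0,"ax": 0,"ay": 0,"az": 0},
    {"x": -2,"y": -2.4,"z": 0,"ax": 0,"ay": 0,"az": 0}
  ]
}}

```text
time_s: 1.1
tool_pos: [0.3403, 0.4828, 0.2421]
tool_rot: [-180.0, -0.0, 179.8]
force: [-0.1, 0.2, 0.3]
grip_width: 0.0874
grasp_force: 0.0
```

{"name": "jog_arm", "arguments": {
  "motion": [
    {"x": -3,"y": -3.7,"z": 0,"ax": 0,"ay": 0,"az": 0},
    {"x": -3,"y": -3.7,"z": 0,"ax": 0,"ay": 0,"az": 0},
    {"x": -3,"y": -3.7,"z": 0,"ax": 0,"ay": 0,"az": 0},
    {"x": -3,"y": -3.7,"z": 0,"ax": 0,"ay": 0,"az": 0},
    {"x": -3,"y": -3.7,"z": 0,"ax": 0,"ay": 0,"az": 0}
  ]
}}

```text
time_s: 1.6
tool_pos: [0.4903, 0.2972, 0.2423]
tool_rot: [-180.0, -0.0, 179.8]
force: [-0.0, 0.5, -0.3]
grip_width: 0.0872
grasp_force: 0.0
```

{"name": "jog_arm", "arguments": {
  "motion": [
    {"x": -3,"y": -3.7,"z": 0,"ax": 0,"ay": 0,"az": 0},
    {"x": -3,"y": -3.7,"z": 0,"ax": 0,"ay": 0,"az": 0},
    {"x": -3,"y": -3.7,"z": 0,"ax": 0,"ay": 0,"az": 0},
    {"x": -3,"y": -3.7,"z": 0,"ax": 0,"ay": 0,"az": 0},
    {"x": -3,"y": -3.7,"z": 0,"ax": 0,"ay": 0,"az": 0}
  ]
}}

```text
time_s: 2.1
tool_pos: [0.6401, 0.1123, 0.2423]
tool_rot: [180.0, -0.0, 179.8]
force: [0.0, 0.2, 0.3]
grip_width: 0.0869
grasp_force: 0.0
```

Run:
```python
from h import *
t=cv2.imread("pics/top0.png");s=cv2.imread("pics/scene0.png")
for u in((278.2,141.2),(319.4,137.8),(358,133)): print("top",onplane("top",u,.133)[:2].round(4))
h=cv2.cvtColor(s,cv2.COLOR_BGR2HSV)
m=(h[...,1]<60)&(h[...,2]>140)
for c,a,k in blobs(m,(300,170,450,310),15,400): print("sc",c.round(1),a,cv2.boundingRect(k),onplane("scene",c,.125)[:2].round(4))
o=env.get_obs();print(o['tool_pos'],o['tool_rot'],o['force'],o['qpos'])
```

```text
top [0.6428 0.1172]
top [ 0.6566 -0.0122]
top [ 0.6748 -0.1336]
[0.64014535 0.1123099  0.24226357] [ 1.79998072e+02 -1.91172694e-02  1.79848129e+02] [0.03204689 0.17248763 0.32953882] [-24.89075208  18.05931027  16.16599692  82.0936213   -5.02455971
  80.57161094  81.19248545]
```

{"name": "jog_arm", "arguments": {
  "motion": [
    {"x": -0.2,"y": 0.3,"z": 3,"ax": 0,"ay": 0,"az": 0},
    {"x": 0,"y": 0,"z": 3,"ax": 0,"ay": 0,"az": 0},
    {"x": 0,"y": 0,"z": 2.5,"ax": 0,"ay": 0,"az": 0},
    {"x": 0,"y": 0,"z": 1.5,"ax": 0,"ay": 0,"az": 0},
    {"x": 0,"y": 0,"z": 1,"ax": 0,"ay": 0,"az": 0}
  ]
}}

```text
time_s: 2.6
tool_pos: [0.6407, 0.1168, 0.131]
tool_rot: [-180.0, -0.1, 179.9]
force: [0.6, 0.3, -0.2]
grip_width: 0.0869
grasp_force: 0.0
```

{"name": "jog_arm", "arguments": {
  "motion": [
    {"x": 0,"y": 0,"z": 1,"ax": 0,"ay": 0,"az": 0},
    {"x": 0,"y": 0,"z": 1,"ax": 0,"ay": 0,"az": 0},
    {"x": 0,"y": 0,"z": 0.5,"ax": 0,"ay": 0,"az": 0},
    {"x": 0,"y": 0,"z": 0,"ax": 0,"ay": 0,"az": 0},
    {"x": 0,"y": 0,"z": 0,"ax": 0,"ay": 0,"az": 0}
  ]
}}

```text
time_s: 3.1
tool_pos: [0.6418, 0.1169, 0.1081]
tool_rot: [180.0, 0.0, 180.0]
force: [0.2, 1.4, -0.2]
grip_width: 0.087
grasp_force: 0.0
```

{"name": "jog_arm", "arguments": {
  "motion": [
    {"x": 0,"y": 0,"z": 0,"ax": 0,"ay": 0,"az": 0},
    {"x": 0,"y": 0,"z": 0,"ax": 0,"ay": 0,"az": 0},
    {"x": 0,"y": 0,"z": 0,"ax": 0,"ay": 0,"az": 0},
    {"x": 0,"y": 0,"z": 0,"ax": 0,"ay": 0,"az": 0},
    {"x": 0,"y": 0,"z": 0,"ax": 0,"ay": 0,"az": 0}
  ],
  "claw": -1,
  "squeeze": 30
}}

```text
time_s: 3.6
tool_pos: [0.6415, 0.1169, 0.1077]
tool_rot: [180.0, 0.0, 180.0]
force: [-0.5, 1.2, 0.3]
grip_width: 0.0551
grasp_force: 0.0
```

{"name": "jog_arm", "arguments": {
  "motion": [
    {"x": 0,"y": 0,"z": 0,"ax": 0,"ay": 0,"az": 0},
    {"x": 0,"y": 0,"z": 0,"ax": 0,"ay": 0,"az": 0},
    {"x": 0,"y": 0,"z": 0,"ax": 0,"ay": 0,"az": 0},
    {"x": 0,"y": 0,"z": 0,"ax": 0,"ay": 0,"az": 0},
    {"x": 0,"y": 0,"z": 0,"ax": 0,"ay": 0,"az": 0}
  ]
}}

```text
time_s: 4.1
tool_pos: [0.6414, 0.1168, 0.1076]
tool_rot: [-180.0, 0.0, 180.0]
force: [0.7, 0.8, 0.3]
grip_width: 0.0296
grasp_force: 30.0
```

Gripped at 29.6 mm, which matches the knob. I lift gently, about 3 cm, and feel the weight.

{"name": "jog_arm", "arguments": {
  "motion": [
    {"x": 0,"y": 0,"z": -0.3,"ax": 0,"ay": 0,"az": 0},
    {"x": 0,"y": 0,"z": -0.6,"ax": 0,"ay": 0,"az": 0},
    {"x": 0,"y": 0,"z": -0.9,"ax": 0,"ay": 0,"az": 0},
    {"x": 0,"y": 0,"z": -0.6,"ax": 0,"ay": 0,"az": 0},
    {"x": 0,"y": 0,"z": -0.3,"ax": 0,"ay": 0,"az": 0}
  ]
}}

```text
time_s: 4.6
tool_pos: [0.6421, 0.117, 0.136]
tool_rot: [180.0, 0.1, 180.0]
force: [0.6, 0.0, -1.3]
grip_width: 0.0291
grasp_force: 30.0
```

{"name": "jog_arm", "arguments": {
  "motion": [
    {"x": 0,"y": 0,"z": 0,"ax": 0,"ay": 0,"az": 0},
    {"x": 0,"y": 0,"z": 0,"ax": 0,"ay": 0,"az": 0},
    {"x": 0,"y": 0,"z": 0,"ax": 0,"ay": 0,"az": 0},
    {"x": 0,"y": 0,"z": 0,"ax": 0,"ay": 0,"az": 0},
    {"x": 0,"y": 0,"z": 0,"ax": 0,"ay": 0,"az": 0}
  ]
}}

```text
time_s: 5.1
tool_pos: [0.6413, 0.1168, 0.1343]
tool_rot: [-180.0, -0.0, 180.0]
force: [-0.4, 0.5, -2.2]
grip_width: 0.0293
grasp_force: 30.0
```

{"name": "jog_arm", "arguments": {
  "motion": [
    {"x": 0,"y": 0,"z": 0,"ax": 0,"ay": 0,"az": 0},
    {"x": 0,"y": 0,"z": 0,"ax": 0,"ay": 0,"az": 0},
    {"x": 0,"y": 0,"z": 0,"ax": 0,"ay": 0,"az": 0},
    {"x": 0,"y": 0,"z": 0,"ax": 0,"ay": 0,"az": 0},
    {"x": 0,"y": 0,"z": 0,"ax": 0,"ay": 0,"az": 0}
  ]
}}

```text
time_s: 5.6
tool_pos: [0.6414, 0.1169, 0.1346]
tool_rot: [180.0, 0.0, 180.0]
force: [-0.6, 0.5, -2.5]
grip_width: 0.0293
grasp_force: 30.0
```

About 2.4 N, so tub A (left) looks like the empty one. I put it back and go to tub B.

{"name": "jog_arm", "arguments": {
  "motion": [
    {"x": 0,"y": 0,"z": 0.8,"ax": 0,"ay": 0,"az": 0},
    {"x": 0,"y": 0,"z": 0.8,"ax": 0,"ay": 0,"az": 0},
    {"x": 0,"y": 0,"z": 0.5,"ax": 0,"ay": 0,"az": 0},
    {"x": 0,"y": 0,"z": 0.3,"ax": 0,"ay": 0,"az": 0},
    {"x": 0,"y": 0,"z": 0.2,"ax": 0,"ay": 0,"az": 0}
  ]
}}

```text
time_s: 6.1
tool_pos: [0.6412, 0.1168, 0.1079]
tool_rot: [-180.0, -0.0, 180.0]
force: [1.1, -0.7, -1.9]
grip_width: 0.0296
grasp_force: 30.0
```

{"name": "jog_arm", "arguments": {
  "motion": [
    {"x": 0,"y": 0,"z": 0.1,"ax": 0,"ay": 0,"az": 0},
    {"x": 0,"y": 0,"z": 0,"ax": 0,"ay": 0,"az": 0},
    {"x": 0,"y": 0,"z": 0,"ax": 0,"ay": 0,"az": 0},
    {"x": 0,"y": 0,"z": 0,"ax": 0,"ay": 0,"az": 0},
    {"x": 0,"y": 0,"z": 0,"ax": 0,"ay": 0,"az": 0}
  ]
}}

```text
time_s: 6.6
tool_pos: [0.6415, 0.1169, 0.1077]
tool_rot: [180.0, 0.0, 180.0]
force: [0.2, 0.7, -2.6]
grip_width: 0.0294
grasp_force: 30.0
```

{"name": "jog_arm", "arguments": {
  "motion": [
    {"x": 0,"y": 0,"z": 0.1,"ax": 0,"ay": 0,"az": 0},
    {"x": 0,"y": 0,"z": 0.05,"ax": 0,"ay": 0,"az": 0},
    {"x": 0,"y": 0,"z": 0,"ax": 0,"ay": 0,"az": 0},
    {"x": 0,"y": 0,"z": 0,"ax": 0,"ay": 0,"az": 0},
    {"x": 0,"y": 0,"z": 0,"ax": 0,"ay": 0,"az": 0}
  ]
}}

```text
time_s: 7.1
tool_pos: [0.6418, 0.1169, 0.1075]
tool_rot: [180.0, 0.1, 180.0]
force: [-1.4, -0.3, 5.4]
grip_width: 0.0293
grasp_force: 30.0
```

It is seated. I release and go to tub B.

{"name": "jog_arm", "arguments": {
  "motion": [
    {"x": 0,"y": 0,"z": -0.1,"ax": 0,"ay": 0,"az": 0},
    {"x": 0,"y": 0,"z": 0,"ax": 0,"ay": 0,"az": 0},
    {"x": 0,"y": 0,"z": 0,"ax": 0,"ay": 0,"az": 0},
    {"x": 0,"y": 0,"z": 0,"ax": 0,"ay": 0,"az": 0},
    {"x": 0,"y": 0,"z": 0,"ax": 0,"ay": 0,"az": 0}
  ],
  "claw": 0.3
}}

```text
time_s: 7.6
tool_pos: [0.6414, 0.1169, 0.1069]
tool_rot: [180.0, -0.0, 180.0]
force: [-0.4, -0.0, -0.4]
grip_width: 0.055
grasp_force: 0.0
```

{"name": "jog_arm", "arguments": {
  "motion": [
    {"x": 0,"y": 0,"z": -1,"ax": 0,"ay": 0,"az": 0},
    {"x": 0,"y": 0,"z": -2,"ax": 0,"ay": 0,"az": 0},
    {"x": 0,"y": 0,"z": -2,"ax": 0,"ay": 0,"az": 0},
    {"x": -0.4,"y": -3,"z": 0,"ax": 0,"ay": 0,"az": 0},
    {"x": -0.4,"y": -4,"z": 0,"ax": 0,"ay": 0,"az": 0}
  ]
}}

```text
time_s: 8.1
tool_pos: [0.6502, 0.0498, 0.1589]
tool_rot: [179.9, 0.2, -179.7]
force: [0.1, -0.4, 0.2]
grip_width: 0.0565
grasp_force: 0.0
```

{"name": "jog_arm", "arguments": {
  "motion": [
    {"x": -0.4,"y": -4,"z": 0,"ax": 0,"ay": 0,"az": 0},
    {"x": -0.2,"y": -2,"z": 0,"ax": 0,"ay": 0,"az": 0},
    {"x": 0,"y": 0,"z": 0,"ax": 0,"ay": 0,"az": 0},
    {"x": 0,"y": 0,"z": 0,"ax": 0,"ay": 0,"az": 0},
    {"x": 0,"y": 0,"z": 0,"ax": 0,"ay": 0,"az": 0}
  ]
}}

```text
time_s: 8.6
tool_pos: [0.6554, -0.0106, 0.1573]
tool_rot: [179.9, 0.0, -179.9]
force: [-0.1, 0.2, 0.2]
grip_width: 0.0565
grasp_force: 0.0
```

{"name": "jog_arm", "arguments": {
  "motion": [
    {"x": 0,"y": -0.25,"z": 1.5,"ax": 0,"ay": 0,"az": 0},
    {"x": 0,"y": 0,"z": 1.5,"ax": 0,"ay": 0,"az": 0},
    {"x": 0,"y": 0,"z": 1,"ax": 0,"ay": 0,"az": 0},
    {"x": 0,"y": 0,"z": 0.9,"ax": 0,"ay": 0,"az": 0},
    {"x": 0,"y": 0,"z": 0,"ax": 0,"ay": 0,"az": 0}
  ]
}}

```text
time_s: 9.1
tool_pos: [0.654, -0.0154, 0.1057]
tool_rot: [-180.0, -0.2, 180.0]
force: [0.5, 0.9, 0.2]
grip_width: 0.0566
grasp_force: 0.0
```

{"name": "jog_arm", "arguments": {
  "motion": [
    {"x": 0,"y": 0,"z": 0,"ax": 0,"ay": 0,"az": 0},
    {"x": 0,"y": 0,"z": 0,"ax": 0,"ay": 0,"az": 0},
    {"x": 0,"y": 0,"z": 0,"ax": 0,"ay": 0,"az": 0},
    {"x": 0,"y": 0,"z": 0,"ax": 0,"ay": 0,"az": 0},
    {"x": 0,"y": 0,"z": 0,"ax": 0,"ay": 0,"az": 0}
  ],
  "claw": -1
}}

```text
time_s: 9.6
tool_pos: [0.6558, -0.0145, 0.1087]
tool_rot: [179.9, 0.1, 180.0]
force: [0.4, 1.7, 1.7]
grip_width: 0.0291
grasp_force: 29.9
```

{"name": "jog_arm", "arguments": {
  "motion": [
    {"x": 0,"y": 0,"z": 0,"ax": 0,"ay": 0,"az": 0},
    {"x": 0,"y": 0,"z": 0,"ax": 0,"ay": 0,"az": 0},
    {"x": 0,"y": 0,"z": 0,"ax": 0,"ay": 0,"az": 0},
    {"x": 0,"y": 0,"z": 0,"ax": 0,"ay": 0,"az": 0},
    {"x": 0,"y": 0,"z": 0,"ax": 0,"ay": 0,"az": 0}
  ]
}}

```text
time_s: 10.1
tool_pos: [0.6558, -0.0147, 0.1087]
tool_rot: [179.9, 0.1, 180.0]
force: [0.7, 4.6, 5.1]
grip_width: 0.0292
grasp_force: 30.0
```

{"name": "jog_arm", "arguments": {
  "motion": [
    {"x": 0,"y": 0,"z": -0.3,"ax": 0,"ay": 0,"az": 0},
    {"x": 0,"y": 0,"z": -0.6,"ax": 0,"ay": 0,"az": 0},
    {"x": 0,"y": 0,"z": -0.9,"ax": 0,"ay": 0,"az": 0},
    {"x": 0,"y": 0,"z": -0.6,"ax": 0,"ay": 0,"az": 0},
    {"x": 0,"y": 0,"z": -0.3,"ax": 0,"ay": 0,"az": 0}
  ],
  "squeeze": 40
}}

```text
time_s: 10.6
tool_pos: [0.6557, -0.0162, 0.136]
tool_rot: [-180.0, 0.1, 179.9]
force: [0.2, 0.5, -4.8]
grip_width: 0.0291
grasp_force: 39.9
```

{"name": "jog_arm", "arguments": {
  "motion": [
    {"x": 0,"y": 0,"z": 0,"ax": 0,"ay": 0,"az": 0},
    {"x": 0,"y": 0,"z": 0,"ax": 0,"ay": 0,"az": 0},
    {"x": 0,"y": 0,"z": 0,"ax": 0,"ay": 0,"az": 0},
    {"x": 0,"y": 0,"z": 0,"ax": 0,"ay": 0,"az": 0},
    {"x": 0,"y": 0,"z": 0,"ax": 0,"ay": 0,"az": 0}
  ]
}}

```text
time_s: 11.1
tool_pos: [0.6552, -0.0156, 0.1348]
tool_rot: [-180.0, -0.0, 180.0]
force: [-0.1, -0.3, -5.1]
grip_width: 0.0286
grasp_force: 39.9
```

{"name": "jog_arm", "arguments": {
  "motion": [
    {"x": 0,"y": 0,"z": 0,"ax": 0,"ay": 0,"az": 0},
    {"x": 0,"y": 0,"z": 0,"ax": 0,"ay": 0,"az": 0},
    {"x": 0,"y": 0,"z": 0,"ax": 0,"ay": 0,"az": 0},
    {"x": 0,"y": 0,"z": 0,"ax": 0,"ay": 0,"az": 0},
    {"x": 0,"y": 0,"z": 0,"ax": 0,"ay": 0,"az": 0}
  ]
}}

```text
time_s: 11.6
tool_pos: [0.6553, -0.0156, 0.1351]
tool_rot: [180.0, 0.0, 180.0]
force: [0.6, -0.2, -5.4]
grip_width: 0.029
grasp_force: 39.9
```

About 5.2 N, so tub B is the part-filled one. To keep the order asked, I put it back and feel tub C before placing anything.

{"name": "jog_arm", "arguments": {
  "motion": [
    {"x": 0,"y": 0,"z": 0.8,"ax": 0,"ay": 0,"az": 0},
    {"x": 0,"y": 0,"z": 0.8,"ax": 0,"ay": 0,"az": 0},
    {"x": 0,"y": 0,"z": 0.5,"ax": 0,"ay": 0,"az": 0},
    {"x": 0,"y": 0,"z": 0.3,"ax": 0,"ay": 0,"az": 0},
    {"x": 0,"y": 0,"z": 0.1,"ax": 0,"ay": 0,"az": 0}
  ]
}}

```text
time_s: 12.1
tool_pos: [0.6549, -0.0156, 0.1093]
tool_rot: [-180.0, -0.1, 180.0]
force: [0.7, -0.9, -5.0]
grip_width: 0.0293
grasp_force: 39.9
```

{"name": "jog_arm", "arguments": {
  "motion": [
    {"x": 0,"y": 0,"z": 0.1,"ax": 0,"ay": 0,"az": 0},
    {"x": 0,"y": 0,"z": 0.1,"ax": 0,"ay": 0,"az": 0},
    {"x": 0,"y": 0,"z": 0,"ax": 0,"ay": 0,"az": 0},
    {"x": 0,"y": 0,"z": 0,"ax": 0,"ay": 0,"az": 0},
    {"x": 0,"y": 0,"z": 0,"ax": 0,"ay": 0,"az": 0}
  ]
}}

```text
time_s: 12.6
tool_pos: [0.6557, -0.0156, 0.1087]
tool_rot: [180.0, 0.1, 180.0]
force: [-0.9, 0.7, -1.5]
grip_width: 0.0287
grasp_force: 39.9
```

{"name": "jog_arm", "arguments": {
  "motion": [
    {"x": 0,"y": 0,"z": 0.04,"ax": 0,"ay": 0,"az": 0},
    {"x": 0,"y": 0,"z": 0,"ax": 0,"ay": 0,"az": 0},
    {"x": 0,"y": 0,"z": 0,"ax": 0,"ay": 0,"az": 0},
    {"x": 0,"y": 0,"z": 0,"ax": 0,"ay": 0,"az": 0},
    {"x": 0,"y": 0,"z": 0,"ax": 0,"ay": 0,"az": 0}
  ]
}}

```text
time_s: 13.1
tool_pos: [0.6558, -0.0154, 0.1086]
tool_rot: [180.0, 0.1, 180.0]
force: [-2.0, 1.7, 5.4]
grip_width: 0.029
grasp_force: 39.9
```

{"name": "jog_arm", "arguments": {
  "motion": [
    {"x": 0,"y": 0,"z": 0,"ax": 0,"ay": 0,"az": 0},
    {"x": 0,"y": 0,"z": 0,"ax": 0,"ay": 0,"az": 0},
    {"x": 0,"y": 0,"z": 0,"ax": 0,"ay": 0,"az": 0},
    {"x": 0,"y": 0,"z": 0,"ax": 0,"ay": 0,"az": 0},
    {"x": 0,"y": 0,"z": 0,"ax": 0,"ay": 0,"az": 0}
  ],
  "claw": 0.3
}}

```text
time_s: 13.6
tool_pos: [0.6552, -0.0159, 0.1074]
tool_rot: [-180.0, -0.0, 179.9]
force: [-0.3, 0.2, 0.5]
grip_width: 0.0549
grasp_force: 0.0
```

{"name": "jog_arm", "arguments": {
  "motion": [
    {"x": 0,"y": 0,"z": -1,"ax": 0,"ay": 0,"az": 0},
    {"x": 0,"y": 0,"z": -2,"ax": 0,"ay": 0,"az": 0},
    {"x": 0,"y": 0,"z": -2,"ax": 0,"ay": 0,"az": 0},
    {"x": -0.5,"y": -3,"z": 0,"ax": 0,"ay": 0,"az": 0},
    {"x": -0.5,"y": -3.5,"z": 0,"ax": 0,"ay": 0,"az": 0}
  ]
}}

```text
time_s: 14.1
tool_pos: [0.6666, -0.0788, 0.1598]
tool_rot: [179.9, 0.2, -179.8]
force: [0.5, 0.1, -0.3]
grip_width: 0.0564
grasp_force: 0.0
```

{"name": "jog_arm", "arguments": {
  "motion": [
    {"x": -0.5,"y": -3.5,"z": 0,"ax": 0,"ay": 0,"az": 0},
    {"x": -0.4,"y": -2,"z": 0,"ax": 0,"ay": 0,"az": 0},
    {"x": 0,"y": 0,"z": 0,"ax": 0,"ay": 0,"az": 0},
    {"x": 0,"y": 0,"z": 0,"ax": 0,"ay": 0,"az": 0},
    {"x": 0,"y": 0,"z": 0,"ax": 0,"ay": 0,"az": 0}
  ]
}}

```text
time_s: 14.6
tool_pos: [0.6745, -0.1335, 0.1579]
tool_rot: [179.9, 0.0, -179.9]
force: [0.2, 0.6, 0.0]
grip_width: 0.0565
grasp_force: 0.0
```

{"name": "jog_arm", "arguments": {
  "motion": [
    {"x": 0,"y": -0.1,"z": 1.5,"ax": 0,"ay": 0,"az": 0},
    {"x": 0,"y": 0,"z": 1.5,"ax": 0,"ay": 0,"az": 0},
    {"x": 0,"y": 0,"z": 1,"ax": 0,"ay": 0,"az": 0},
    {"x": 0,"y": 0,"z": 0.9,"ax": 0,"ay": 0,"az": 0},
    {"x": 0,"y": 0,"z": 0,"ax": 0,"ay": 0,"az": 0}
  ]
}}

```text
time_s: 15.1
tool_pos: [0.6729, -0.1362, 0.1062]
tool_rot: [180.0, -0.2, 180.0]
force: [-0.6, 0.0, -0.5]
grip_width: 0.0569
grasp_force: 0.0
```

{"name": "jog_arm", "arguments": {
  "motion": [
    {"x": 0,"y": 0,"z": 0,"ax": 0,"ay": 0,"az": 0},
    {"x": 0,"y": 0,"z": 0,"ax": 0,"ay": 0,"az": 0},
    {"x": 0,"y": 0,"z": 0,"ax": 0,"ay": 0,"az": 0},
    {"x": 0,"y": 0,"z": 0,"ax": 0,"ay": 0,"az": 0},
    {"x": 0,"y": 0,"z": 0,"ax": 0,"ay": 0,"az": 0}
  ],
  "claw": -1
}}

```text
time_s: 15.6
tool_pos: [0.6749, -0.1347, 0.1094]
tool_rot: [179.9, 0.1, -180.0]
force: [-0.0, 3.5, 3.1]
grip_width: 0.029
grasp_force: 40.0
```

{"name": "jog_arm", "arguments": {
  "motion": [
    {"x": 0,"y": 0,"z": 0,"ax": 0,"ay": 0,"az": 0},
    {"x": 0,"y": 0,"z": 0,"ax": 0,"ay": 0,"az": 0},
    {"x": 0,"y": 0,"z": 0,"ax": 0,"ay": 0,"az": 0},
    {"x": 0,"y": 0,"z": 0,"ax": 0,"ay": 0,"az": 0},
    {"x": 0,"y": 0,"z": 0,"ax": 0,"ay": 0,"az": 0}
  ]
}}

```text
time_s: 16.1
tool_pos: [0.6749, -0.1349, 0.1095]
tool_rot: [179.9, 0.1, -180.0]
force: [-0.4, 5.0, 5.5]
grip_width: 0.0295
grasp_force: 40.0
```

Good grip. I lift tub C and weigh it.

{"name": "jog_arm", "arguments": {
  "motion": [
    {"x": 0,"y": 0,"z": -0.3,"ax": 0,"ay": 0,"az": 0},
    {"x": 0,"y": 0,"z": -0.6,"ax": 0,"ay": 0,"az": 0},
    {"x": 0,"y": 0,"z": -0.9,"ax": 0,"ay": 0,"az": 0},
    {"x": 0,"y": 0,"z": -0.6,"ax": 0,"ay": 0,"az": 0},
    {"x": 0,"y": 0,"z": -0.3,"ax": 0,"ay": 0,"az": 0}
  ]
}}

```text
time_s: 16.6
tool_pos: [0.6745, -0.1374, 0.1365]
tool_rot: [-180.0, 0.1, 179.9]
force: [0.6, -0.0, -7.5]
grip_width: 0.0288
grasp_force: 40.0
```

{"name": "jog_arm", "arguments": {
  "motion": [
    {"x": 0,"y": 0,"z": 0,"ax": 0,"ay": 0,"az": 0},
    {"x": 0,"y": 0,"z": 0,"ax": 0,"ay": 0,"az": 0},
    {"x": 0,"y": 0,"z": 0,"ax": 0,"ay": 0,"az": 0},
    {"x": 0,"y": 0,"z": 0,"ax": 0,"ay": 0,"az": 0},
    {"x": 0,"y": 0,"z": 0,"ax": 0,"ay": 0,"az": 0}
  ]
}}

```text
time_s: 17.1
tool_pos: [0.6741, -0.1366, 0.1354]
tool_rot: [180.0, -0.0, 180.0]
force: [-0.2, -0.3, -7.4]
grip_width: 0.029
grasp_force: 40.0
```

{"name": "jog_arm", "arguments": {
  "motion": [
    {"x": 0,"y": 0,"z": 0,"ax": 0,"ay": 0,"az": 0},
    {"x": 0,"y": 0,"z": 0,"ax": 0,"ay": 0,"az": 0},
    {"x": 0,"y": 0,"z": 0,"ax": 0,"ay": 0,"az": 0},
    {"x": 0,"y": 0,"z": 0,"ax": 0,"ay": 0,"az": 0},
    {"x": 0,"y": 0,"z": 0,"ax": 0,"ay": 0,"az": 0}
  ]
}}

```text
time_s: 17.6
tool_pos: [0.6742, -0.1367, 0.1357]
tool_rot: [180.0, 0.0, 180.0]
force: [-0.8, -1.1, -7.5]
grip_width: 0.0293
grasp_force: 40.0
```

About 7.5 N, so tub C is the full one. I carry it to the shelf, pulling it back towards me first to stay clear of tub B.

{"name": "jog_arm", "arguments": {
  "motion": [
    {"x": 0.5,"y": 0,"z": -1,"ax": 0,"ay": 0,"az": 0},
    {"x": 1.2,"y": 0,"z": -1,"ax": 0,"ay": 0,"az": 0},
    {"x": 1.8,"y": 0,"z": -1,"ax": 0,"ay": 0,"az": 0},
    {"x": 2.2,"y": 0,"z": -1,"ax": 0,"ay": 0,"az": 0},
    {"x": 2.3,"y": 0,"z": -1,"ax": 0,"ay": 0,"az": 0}
  ]
}}

```text
time_s: 18.1
tool_pos: [0.5933, -0.1369, 0.1869]
tool_rot: [-180.0, 0.0, 179.9]
force: [-0.4, 0.7, -7.7]
grip_width: 0.0294
grasp_force: 40.0
```

{"name": "jog_arm", "arguments": {
  "motion": [
    {"x": 2.5,"y": 1,"z": 0,"ax": 0,"ay": 0,"az": 0},
    {"x": 2,"y": 2,"z": 0,"ax": 0,"ay": 0,"az": 0},
    {"x": 1,"y": 3,"z": 0,"ax": 0,"ay": 0,"az": 0},
    {"x": 1,"y": 3,"z": 0,"ax": 0,"ay": 0,"az": 0},
    {"x": 1,"y": 3,"z": 0,"ax": 0,"ay": 0,"az": 0}
  ]
}}

```text
time_s: 18.6
tool_pos: [0.5187, -0.0159, 0.187]
tool_rot: [180.0, 0.1, 179.9]
force: [0.6, 1.0, -7.8]
grip_width: 0.0289
grasp_force: 40.0
```

{"name": "jog_arm", "arguments": {
  "motion": [
    {"x": 1.2,"y": 3,"z": 0,"ax": 0,"ay": 0,"az": 0},
    {"x": 1.2,"y": 3,"z": 0,"ax": 0,"ay": 0,"az": 0},
    {"x": 1.2,"y": 3,"z": 0,"ax": 0,"ay": 0,"az": 0},
    {"x": 1.2,"y": 3,"z": 0,"ax": 0,"ay": 0,"az": 0},
    {"x": 1.2,"y": 3,"z": 0,"ax": 0,"ay": 0,"az": 0}
  ]
}}

```text
time_s: 19.1
tool_pos: [0.4589, 0.1341, 0.1869]
tool_rot: [180.0, 0.1, 179.9]
force: [1.3, 0.7, -7.8]
grip_width: 0.0288
grasp_force: 40.0
```

{"name": "jog_arm", "arguments": {
  "motion": [
    {"x": 1,"y": 1.5,"z": 0,"ax": 0,"ay": 0,"az": 0},
    {"x": 0.7,"y": 0.8,"z": 0,"ax": 0,"ay": 0,"az": 0},
    {"x": 0.5,"y": 0.4,"z": 0,"ax": 0,"ay": 0,"az": 0},
    {"x": 0,"y": 0,"z": 0,"ax": 0,"ay": 0,"az": 0},
    {"x": 0,"y": 0,"z": 0,"ax": 0,"ay": 0,"az": 0}
  ]
}}

```text
time_s: 19.6
tool_pos: [0.4381, 0.1592, 0.1859]
tool_rot: [-180.0, 0.1, 179.8]
force: [0.4, -0.8, -7.6]
grip_width: 0.0292
grasp_force: 40.0
```

{"name": "jog_arm", "arguments": {
  "motion": [
    {"x": 0,"y": 0,"z": 0,"ax": 0,"ay": 0,"az": 0},
    {"x": 0,"y": 0,"z": 0,"ax": 0,"ay": 0,"az": 0},
    {"x": 0,"y": 0,"z": 0,"ax": 0,"ay": 0,"az": 0},
    {"x": 0,"y": 0,"z": 0,"ax": 0,"ay": 0,"az": 0},
    {"x": 0,"y": 0,"z": 0,"ax": 0,"ay": 0,"az": 0}
  ]
}}

```text
time_s: 20.1
tool_pos: [0.4375, 0.1604, 0.1856]
tool_rot: [-180.0, -0.0, 179.9]
force: [0.1, 0.1, -7.6]
grip_width: 0.0287
grasp_force: 40.0
```

{"name": "jog_arm", "arguments": {
  "motion": [
    {"x": 0,"y": 0,"z": 1.2,"ax": 0,"ay": 0,"az": 0},
    {"x": 0,"y": 0,"z": 1.8,"ax": 0,"ay": 0,"az": 0},
    {"x": 0,"y": 0,"z": 1.8,"ax": 0,"ay": 0,"az": 0},
    {"x": 0,"y": 0,"z": 1.5,"ax": 0,"ay": 0,"az": 0},
    {"x": 0,"y": 0,"z": 0.6,"ax": 0,"ay": 0,"az": 0}
  ]
}}

```text
time_s: 20.6
tool_pos: [0.4359, 0.1599, 0.1142]
tool_rot: [-179.9, -0.2, 180.0]
force: [-0.8, -0.8, -7.4]
grip_width: 0.0292
grasp_force: 40.0
```

{"name": "jog_arm", "arguments": {
  "motion": [
    {"x": 0,"y": 0,"z": 0.3,"ax": 0,"ay": 0,"az": 0},
    {"x": 0,"y": 0,"z": 0.2,"ax": 0,"ay": 0,"az": 0},
    {"x": 0,"y": 0,"z": 0.1,"ax": 0,"ay": 0,"az": 0},
    {"x": 0,"y": 0,"z": 0,"ax": 0,"ay": 0,"az": 0},
    {"x": 0,"y": 0,"z": 0,"ax": 0,"ay": 0,"az": 0}
  ]
}}

```text
time_s: 21.1
tool_pos: [0.4378, 0.1607, 0.1112]
tool_rot: [180.0, 0.1, 180.0]
force: [0.6, -0.5, -7.5]
grip_width: 0.0286
grasp_force: 40.0
```

{"name": "jog_arm", "arguments": {
  "motion": [
    {"x": 0,"y": 0,"z": 0.15,"ax": 0,"ay": 0,"az": 0},
    {"x": 0,"y": 0,"z": 0.1,"ax": 0,"ay": 0,"az": 0},
    {"x": 0,"y": 0,"z": 0.05,"ax": 0,"ay": 0,"az": 0},
    {"x": 0,"y": 0,"z": 0,"ax": 0,"ay": 0,"az": 0},
    {"x": 0,"y": 0,"z": 0,"ax": 0,"ay": 0,"az": 0}
  ]
}}

```text
time_s: 21.6
tool_pos: [0.4374, 0.1605, 0.1077]
tool_rot: [180.0, 0.0, 180.0]
force: [-0.2, 0.8, -6.3]
grip_width: 0.0289
grasp_force: 40.0
```

{"name": "jog_arm", "arguments": {
  "motion": [
    {"x": 0,"y": 0,"z": 0.05,"ax": 0,"ay": 0,"az": 0},
    {"x": 0,"y": 0,"z": 0.05,"ax": 0,"ay": 0,"az": 0},
    {"x": 0,"y": 0,"z": 0,"ax": 0,"ay": 0,"az": 0},
    {"x": 0,"y": 0,"z": 0,"ax": 0,"ay": 0,"az": 0},
    {"x": 0,"y": 0,"z": 0,"ax": 0,"ay": 0,"az": 0}
  ]
}}

```text
time_s: 22.1
tool_pos: [0.4378, 0.1608, 0.1073]
tool_rot: [180.0, 0.1, 180.0]
force: [-1.3, 1.1, -0.8]
grip_width: 0.0293
grasp_force: 39.9
```

It is seated on the shelf. I release, rise and return for tub B.

{"name": "jog_arm", "arguments": {
  "motion": [
    {"x": 0,"y": 0,"z": 0,"ax": 0,"ay": 0,"az": 0},
    {"x": 0,"y": 0,"z": 0,"ax": 0,"ay": 0,"az": 0},
    {"x": 0,"y": 0,"z": 0,"ax": 0,"ay": 0,"az": 0},
    {"x": 0,"y": 0,"z": 0,"ax": 0,"ay": 0,"az": 0},
    {"x": 0,"y": 0,"z": 0,"ax": 0,"ay": 0,"az": 0}
  ],
  "claw": 0.3
}}

```text
time_s: 22.6
tool_pos: [0.4377, 0.1605, 0.1068]
tool_rot: [180.0, 0.0, 179.9]
force: [-0.7, 0.5, -0.2]
grip_width: 0.0544
grasp_force: 0.0
```

{"name": "jog_arm", "arguments": {
  "motion": [
    {"x": 0,"y": 0,"z": -1,"ax": 0,"ay": 0,"az": 0},
    {"x": 0,"y": 0,"z": -2,"ax": 0,"ay": 0,"az": 0},
    {"x": 0,"y": 0,"z": -2.5,"ax": 0,"ay": 0,"az": 0},
    {"x": -1.5,"y": -1.2,"z": -1,"ax": 0,"ay": 0,"az": 0},
    {"x": -3,"y": -2.4,"z": 0,"ax": 0,"ay": 0,"az": 0}
  ]
}}

```text
time_s: 23.1
tool_pos: [0.4831, 0.1271, 0.1748]
tool_rot: [179.8, 0.2, -179.7]
force: [0.7, 0.9, -0.0]
grip_width: 0.0567
grasp_force: 0.0
```

{"name": "jog_arm", "arguments": {
  "motion": [
    {"x": -3.3,"y": -2.7,"z": 0,"ax": 0,"ay": 0,"az": 0},
    {"x": -3.3,"y": -2.7,"z": 0,"ax": 0,"ay": 0,"az": 0},
    {"x": -3.3,"y": -2.7,"z": 0,"ax": 0,"ay": 0,"az": 0},
    {"x": -3.3,"y": -2.7,"z": 0,"ax": 0,"ay": 0,"az": 0},
    {"x": -2.5,"y": -2,"z": 0,"ax": 0,"ay": 0,"az": 0}
  ]
}}

```text
time_s: 23.6
tool_pos: [0.6412, -0.0061, 0.1724]
tool_rot: [-179.9, 0.1, 179.9]
force: [-0.4, 0.4, 0.3]
grip_width: 0.0564
grasp_force: 0.0
```

{"name": "jog_arm", "arguments": {
  "motion": [
    {"x": -1.6,"y": -1.2,"z": 0,"ax": 0,"ay": 0,"az": 0},
    {"x": 0,"y": 0,"z": 0.5,"ax": 0,"ay": 0,"az": 0},
    {"x": 0,"y": 0,"z": 0,"ax": 0,"ay": 0,"az": 0},
    {"x": 0,"y": 0,"z": 0,"ax": 0,"ay": 0,"az": 0},
    {"x": 0,"y": 0,"z": 0,"ax": 0,"ay": 0,"az": 0}
  ]
}}

```text
time_s: 24.1
tool_pos: [0.6547, -0.0142, 0.1671]
tool_rot: [179.9, 0.0, -179.9]
force: [-0.3, -0.3, 1.0]
grip_width: 0.0566
grasp_force: 0.0
```

Run:
```python
from h import *
for n in("top","scene"):
    im=env.read_camera(n)[:,:,::-1].copy();cv2.imwrite(f"pics/{n}1.png",im)
    h=cv2.cvtColor(im,cv2.COLOR_BGR2HSV); blue=((h[...,0]>100)&(h[...,0]<130)&(h[...,1]>130)&(h[...,2]>40))
    for c,a,k in blobs(blue,(0,0,640,400),100):
        u=cv2.minEnclosingCircle(k)[0];print(n,a,np.round(u,1),onplane(n,u,.099).round(4))
```

```text
top 318 [279.6 144.3] [0.6408 0.1155 0.099 ]
top 368 [263.7 207. ] [0.437 0.16  0.099]
scene 283 [353.  146.6] [0.4425 0.1555 0.099 ]
scene 239 [404.9 201.6] [0.6514 0.1128 0.099 ]
scene 306 [374. 237.] [ 0.6615 -0.0164  0.099 ]
```

{"name": "jog_arm", "arguments": {
  "motion": [
    {"x": 0,"y": -0.1,"z": 2,"ax": 0,"ay": 0,"az": 0},
    {"x": 0,"y": 0,"z": 1.9,"ax": 0,"ay": 0,"az": 0},
    {"x": 0,"y": 0,"z": 1,"ax": 0,"ay": 0,"az": 0},
    {"x": 0,"y": 0,"z": 0.9,"ax": 0,"ay": 0,"az": 0},
    {"x": 0,"y": 0,"z": 0,"ax": 0,"ay": 0,"az": 0}
  ]
}}

```text
time_s: 24.7
tool_pos: [0.6546, -0.0164, 0.1076]
tool_rot: [180.0, -0.1, 180.0]
force: [-0.8, 0.1, 0.5]
grip_width: 0.0568
grasp_force: 0.0
```

{"name": "jog_arm", "arguments": {
  "motion": [
    {"x": 0,"y": 0,"z": 0,"ax": 0,"ay": 0,"az": 0},
    {"x": 0,"y": 0,"z": 0,"ax": 0,"ay": 0,"az": 0},
    {"x": 0,"y": 0,"z": 0,"ax": 0,"ay": 0,"az": 0},
    {"x": 0,"y": 0,"z": 0,"ax": 0,"ay": 0,"az": 0},
    {"x": 0,"y": 0,"z": 0,"ax": 0,"ay": 0,"az": 0}
  ],
  "claw": -1
}}

```text
time_s: 25.2
tool_pos: [0.6557, -0.0156, 0.1092]
tool_rot: [179.9, 0.1, 180.0]
force: [-0.4, 1.8, 1.0]
grip_width: 0.0293
grasp_force: 40.0
```

{"name": "jog_arm", "arguments": {
  "motion": [
    {"x": 0,"y": 0,"z": 0,"ax": 0,"ay": 0,"az": 0},
    {"x": 0,"y": 0,"z": 0,"ax": 0,"ay": 0,"az": 0},
    {"x": 0,"y": 0,"z": 0,"ax": 0,"ay": 0,"az": 0},
    {"x": 0,"y": 0,"z": 0,"ax": 0,"ay": 0,"az": 0},
    {"x": 0,"y": 0,"z": 0,"ax": 0,"ay": 0,"az": 0}
  ]
}}

```text
time_s: 25.7
tool_pos: [0.6557, -0.0158, 0.1093]
tool_rot: [179.9, 0.1, 180.0]
force: [0.2, 3.9, 5.1]
grip_width: 0.0296
grasp_force: 40.0
```

The top view puts the full tub at (0.437, 0.160), within 1–2 mm of the shelf centre. Now I lift tub B to the bat.

{"name": "jog_arm", "arguments": {
  "motion": [
    {"x": 0,"y": 0,"z": -0.5,"ax": 0,"ay": 0,"az": 0},
    {"x": 0,"y": 0,"z": -1,"ax": 0,"ay": 0,"az": 0},
    {"x": 0,"y": 0,"z": -1.5,"ax": 0,"ay": 0,"az": 0},
    {"x": 0.5,"y": -0.3,"z": -2,"ax": 0,"ay": 0,"az": 0},
    {"x": 1.5,"y": -1,"z": -1,"ax": 0,"ay": 0,"az": 0}
  ]
}}

```text
time_s: 26.2
tool_pos: [0.637, -0.0289, 0.1711]
tool_rot: [180.0, 0.2, -180.0]
force: [0.2, 0.2, -3.7]
grip_width: 0.029
grasp_force: 40.0
```

{"name": "jog_arm", "arguments": {
  "motion": [
    {"x": 2.5,"y": -1.8,"z": 0,"ax": 0,"ay": 0,"az": 0},
    {"x": 2.5,"y": -1.8,"z": 0,"ax": 0,"ay": 0,"az": 0},
    {"x": 2.5,"y": -1.8,"z": 0,"ax": 0,"ay": 0,"az": 0},
    {"x": 2.5,"y": -1.8,"z": 0,"ax": 0,"ay": 0,"az": 0},
    {"x": 2.5,"y": -1.8,"z": 0,"ax": 0,"ay": 0,"az": 0}
  ]
}}

```text
time_s: 26.7
tool_pos: [0.5089, -0.1212, 0.1694]
tool_rot: [-180.0, 0.0, 179.9]
force: [-0.1, -0.8, -3.8]
grip_width: 0.0295
grasp_force: 40.0
```

{"name": "jog_arm", "arguments": {
  "motion": [
    {"x": 2.5,"y": -1.8,"z": 0,"ax": 0,"ay": 0,"az": 0},
    {"x": 2.5,"y": -1.8,"z": 0,"ax": 0,"ay": 0,"az": 0},
    {"x": 2,"y": -1.5,"z": 0,"ax": 0,"ay": 0,"az": 0},
    {"x": 1,"y": -0.8,"z": 0,"ax": 0,"ay": 0,"az": 0},
    {"x": 0.4,"y": -0.3,"z": 0,"ax": 0,"ay": 0,"az": 0}
  ]
}}

```text
time_s: 27.2
tool_pos: [0.4255, -0.1828, 0.1693]
tool_rot: [180.0, 0.1, 179.8]
force: [0.9, 0.3, -4.7]
grip_width: 0.0291
grasp_force: 40.0
```

{"name": "jog_arm", "arguments": {
  "motion": [
    {"x": 0,"y": 0,"z": 0,"ax": 0,"ay": 0,"az": 0},
    {"x": 0,"y": 0,"z": 0,"ax": 0,"ay": 0,"az": 0},
    {"x": 0,"y": 0,"z": 0,"ax": 0,"ay": 0,"az": 0},
    {"x": 0,"y": 0,"z": 0,"ax": 0,"ay": 0,"az": 0},
    {"x": 0,"y": 0,"z": 0,"ax": 0,"ay": 0,"az": 0}
  ]
}}

```text
time_s: 27.7
tool_pos: [0.4265, -0.1811, 0.1685]
tool_rot: [-180.0, -0.0, -180.0]
force: [-0.4, 0.7, -5.0]
grip_width: 0.029
grasp_force: 40.0
```

{"name": "jog_arm", "arguments": {
  "motion": [
    {"x": 0,"y": 0,"z": 1,"ax": 0,"ay": 0,"az": 0},
    {"x": 0,"y": 0,"z": 1.5,"ax": 0,"ay": 0,"az": 0},
    {"x": 0,"y": 0,"z": 1.2,"ax": 0,"ay": 0,"az": 0},
    {"x": 0,"y": 0,"z": 0.6,"ax": 0,"ay": 0,"az": 0},
    {"x": 0,"y": 0,"z": 0.3,"ax": 0,"ay": 0,"az": 0}
  ]
}}

```text
time_s: 28.2
tool_pos: [0.4257, -0.1813, 0.1217]
tool_rot: [180.0, -0.1, 180.0]
force: [0.4, 0.0, -3.4]
grip_width: 0.029
grasp_force: 40.0
```

{"name": "jog_arm", "arguments": {
  "motion": [
    {"x": 0,"y": 0,"z": 0.2,"ax": 0,"ay": 0,"az": 0},
    {"x": 0,"y": 0,"z": 0.1,"ax": 0,"ay": 0,"az": 0},
    {"x": 0,"y": 0,"z": 0.1,"ax": 0,"ay": 0,"az": 0},
    {"x": 0,"y": 0,"z": 0,"ax": 0,"ay": 0,"az": 0},
    {"x": 0,"y": 0,"z": 0,"ax": 0,"ay": 0,"az": 0}
  ]
}}

```text
time_s: 28.7
tool_pos: [0.4264, -0.1815, 0.1189]
tool_rot: [-180.0, 0.0, 180.0]
force: [-0.4, 0.6, -3.5]
grip_width: 0.0291
grasp_force: 40.0
```

{"name": "jog_arm", "arguments": {
  "motion": [
    {"x": 0,"y": 0,"z": 0.2,"ax": 0,"ay": 0,"az": 0},
    {"x": 0,"y": 0,"z": 0.1,"ax": 0,"ay": 0,"az": 0},
    {"x": 0,"y": 0,"z": 0.05,"ax": 0,"ay": 0,"az": 0},
    {"x": 0,"y": 0,"z": 0,"ax": 0,"ay": 0,"az": 0},
    {"x": 0,"y": 0,"z": 0,"ax": 0,"ay": 0,"az": 0}
  ]
}}

```text
time_s: 29.2
tool_pos: [0.4262, -0.1814, 0.1152]
tool_rot: [180.0, 0.0, 180.0]
force: [0.2, 0.5, -4.0]
grip_width: 0.0294
grasp_force: 40.0
```

{"name": "jog_arm", "arguments": {
  "motion": [
    {"x": 0,"y": 0,"z": 0.05,"ax": 0,"ay": 0,"az": 0},
    {"x": 0,"y": 0,"z": 0.05,"ax": 0,"ay": 0,"az": 0},
    {"x": 0,"y": 0,"z": 0,"ax": 0,"ay": 0,"az": 0},
    {"x": 0,"y": 0,"z": 0,"ax": 0,"ay": 0,"az": 0},
    {"x": 0,"y": 0,"z": 0,"ax": 0,"ay": 0,"az": 0}
  ]
}}

```text
time_s: 29.7
tool_pos: [0.4266, -0.1814, 0.1151]
tool_rot: [180.0, 0.1, 180.0]
force: [-2.3, 1.6, 4.6]
grip_width: 0.0291
grasp_force: 40.0
```

It is seated. I release and retreat upwards.

{"name": "jog_arm", "arguments": {
  "motion": [
    {"x": 0,"y": 0,"z": 0,"ax": 0,"ay": 0,"az": 0},
    {"x": 0,"y": 0,"z": 0,"ax": 0,"ay": 0,"az": 0},
    {"x": 0,"y": 0,"z": 0,"ax": 0,"ay": 0,"az": 0},
    {"x": 0,"y": 0,"z": 0,"ax": 0,"ay": 0,"az": 0},
    {"x": 0,"y": 0,"z": 0,"ax": 0,"ay": 0,"az": 0}
  ],
  "claw": 0.4
}}

```text
time_s: 30.2
tool_pos: [0.4263, -0.1816, 0.1141]
tool_rot: [-180.0, 0.0, 179.9]
force: [-0.2, 1.0, 0.2]
grip_width: 0.0581
grasp_force: 0.0
```

{"name": "jog_arm", "arguments": {
  "motion": [
    {"x": 0,"y": 0,"z": -1,"ax": 0,"ay": 0,"az": 0},
    {"x": 0,"y": 0,"z": -2,"ax": 0,"ay": 0,"az": 0},
    {"x": 0,"y": 0,"z": -3,"ax": 0,"ay": 0,"az": 0},
    {"x": 0,"y": 0,"z": -3,"ax": 0,"ay": 0,"az": 0},
    {"x": 0,"y": -2,"z": -2,"ax": 0,"ay": 0,"az": 0}
  ]
}}

```text
time_s: 30.7
tool_pos: [0.4275, -0.1996, 0.227]
tool_rot: [180.0, 0.2, -179.8]
force: [0.7, -0.8, -0.0]
grip_width: 0.0606
grasp_force: 0.0
```

{"name": "jog_arm", "arguments": {
  "motion": [
    {"x": 0,"y": -4,"z": 0,"ax": 0,"ay": 0,"az": 0},
    {"x": 0,"y": -4,"z": 0,"ax": 0,"ay": 0,"az": 0},
    {"x": 0,"y": -4,"z": 0,"ax": 0,"ay": 0,"az": 0},
    {"x": 0,"y": -3,"z": 0,"ax": 0,"ay": 0,"az": 0},
    {"x": 0,"y": 0,"z": 0,"ax": 0,"ay": 0,"az": 0}
  ]
}}

```text
time_s: 31.2
tool_pos: [0.4243, -0.3564, 0.2249]
tool_rot: [-179.8, -0.0, 179.6]
force: [-0.6, -0.1, 0.8]
grip_width: 0.0609
grasp_force: 0.0
```

Run:
```python
from h import *
for n in("top","scene"):
    im=env.read_camera(n)[:,:,::-1].copy();cv2.imwrite(f"pics/{n}2.png",im)
    h=cv2.cvtColor(im,cv2.COLOR_BGR2HSV); blue=((h[...,0]>100)&(h[...,0]<130)&(h[...,1]>130)&(h[...,2]>40))
    for c,a,k in blobs(blue,(0,0,640,400),100):
        u=cv2.minEnclosingCircle(k)[0];print(n,a,np.round(u,1),onplane(n,u,.103).round(4))
```

```text
top 318 [279.5 144.3] [0.6397 0.1153 0.103 ]
top 369 [263.7 207. ] [0.4366 0.1596 0.103 ]
top 353 [370.9 212.9] [ 0.4252 -0.1806  0.103 ]
scene 279 [353.  146.5] [0.4445 0.1529 0.103 ]
scene 350 [402.8 199.2] [0.6447 0.1121 0.103 ]
scene 400 [253.7 219.2] [ 0.4283 -0.1826  0.103 ]
```

View pics/top2.png

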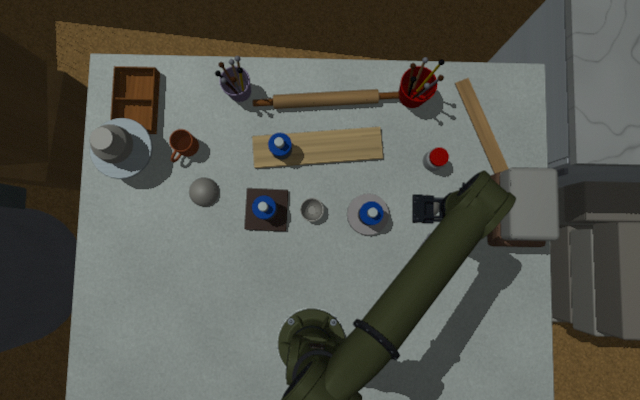

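View pics/scene2.png

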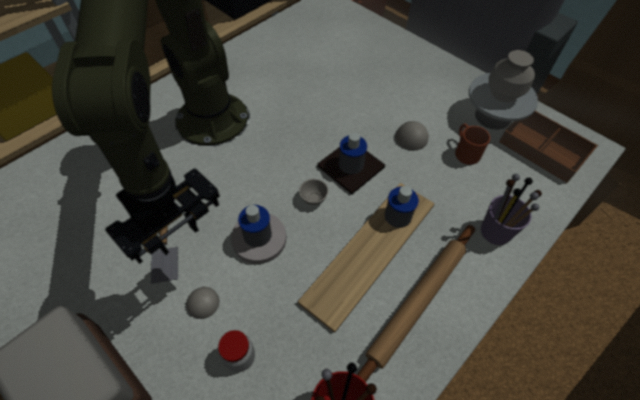

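The top view has lids at (264,207) over the shelf, (371,213) over the bat and (280,144) on the board, each within about 2 mm of its target. Both views show the tubs upright and nothing else moved.

```bash
python3 -c "
from cell import env
print(env.sign_off())"
```

```text
the job is handed in; nothing more can be done
None
```

The full tub (about 7.5 N) stands in the middle of the kiln shelf, the part-filled one (about 5 N) in the middle of the plaster bat, and the empty one (about 2.4 N) on the plywood board; I handed the job in at about 31 s.

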